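# Set the tube shaker's speed step and start it

## Robot

A 7-joint arm with a two-finger parallel gripper is mounted at the origin on the work surface. World frame = base frame: x ahead of the robot, y to its left, z up, the work surface at z = 0. Lengths are in m, angles in rad, forces in N, time in s.
With the tool pointing down it reaches from about 0.4 to 0.9 m from the base axis. Payload 5.5 kg.
Tool frame: the origin (TCP) lies midway between the tips of the shut fingers; the grasp point (between the pads) lies 19 mm behind it; z points along the fingers, y is the line along which they close (so a half turn about z gives the same grasp; the last joint's range is limited). The gripper opens to 85 mm and grips with 20 to 120 N. Pads are 22 mm wide; open, the fingers measure 114 mm over their backs; the gripper's body (76 mm by 85 mm) begins 54 mm behind the grasp point. The pads swing forward as they close: fully open they stand 13 mm farther back than shut.
Start: joints at [1.435, 0.501, -0.427, 1.55, 0.221, 1.138, -0.21], TCP at [0.252, -0.599, 0.231] pointing down, gripper open.
Joint ranges: [-2.88, 2.88], [-0.31, 2.03], [-1.54, 1.56], [0.2, 2.42], [-1.41, 4.55], [0.19, 2.02], [-2.57, 2.57]. Speed limits (rad/s): [2.57, 2.57, 3.14, 3.14, 3.14, 3.14, 3.14].

## Interface

Orientations are given as a rotation vector (axis times angle).
In Python, from plant import * gives the robot as it stands. The module is installed in compiled form; this text tells all that it offers.
- The arm moves only by the tool send_rows, never from a script. Its argument "motion" is a list of rows, each an object with "dp": the shift along the tool's x, y, z in cm, a list of three; "yaw": the turn about the tool's z in degrees. A call has 1 to 12 rows; each row shifts and turns the commanded pose from where the row before left it, along the tool's axes as they then stand; what a row does not reach is not made up. A row lasts 1/10 s, in which the tool goes at most 50 mm and 8.59 degrees, less where a joint would pass 70% of its speed; a pose out of reach is approached as far as the arm can. A call with a gripper value outside its range is refused whole. "hand" is the closure, from 0 (fully open) to 1 (shut), set as the call begins (left out, the last holds). The fingers move at their own pace and stop on an object; "grip_force" is the grip in N (left out, the last holds). Time passes only in rows, so rows that do not move let the fingers close. It gives the time, the measured TCP pose, the force, the opening and the grip force at its end, in the units of the state.
- get_state(): the state, without advancing time (a new reading comes with each control period).
- capture(name): name is "side" or "top" or "wrist"; returns (picture, depth): 400x640x3 uint8, blue, green, red; 400x640 float32, m along the optical axis (not along the pixel's ray), 0 where there is no reading.
- camera_model(name): a dict with "camera_matrix" (3x3 intrinsics, pixels), "cam_to_world" (4x4, takes a point from camera to world coordinates). Camera axes: x right, y down, z forward; pixel columns grow to the right and rows downward; lengths in m; the calibration is good to about 2 mm. The wrist camera is an equidistant fisheye: a pixel r from the principal point sees the ray r / f radians off the axis. A picture is of the moment at which its call begins: read the wrist's pose just before it. camera_model takes no time and is no camera call; for the wrist camera it gives the pose at the moment of the call.
- hand_in(): hands the job in; it is judged then, once.
The state is a dict: "t": time; "joint_positions": joint angles; "joint_vel": joint speeds; "effort": joint torques, N m; "position": TCP position; "tcp_rot": TCP orientation; "force": force on the tool from outside, world axes, zero at the start; "ft_torque": the same for the moment, N m; "grip_width": opening from 0.0 (shut) to 1.0 (fully open); "finger_force": force on a finger pad.
Only numpy, scipy, OpenCV 4.12 (cv2) and the standard library are available. Lean on these libraries where they do the work, as an engineer would, in place of code of your own. Each camera call takes 0.05 s, during which the arm holds its last target. There are 200 camera calls.

## Task

With a fingertip, push the long pointer of the tube shaker's speed selector clockwise, click by click, until it rests in step 6 (the broad long mark is step 0, so step 6 is the sixth thin mark after it), never letting it run past step 6. Then, and not before, press the start button fully down and let it come up again. Push gently and grip nothing, and leave the small timer knob and the labware where they are.

Things in the scene. Friction and masses are not known exactly. Their poses are not given: they have to be found in the camera images.
- speed_dial (a joint): Speed selector: 0 at step 0, grows clockwise seen from above, 0.5236 rad (30 degrees) a step, end stops at steps 0 and 8. A spring detent holds it in each step: about 3 to 4 N pushed sideways on the pointer 40 mm from the axis moves it off; past half a step it snaps by itself into the next. It starts at one of steps 0 to 3.
- dial_axis (a point): On the speed selector's vertical axis, on the flat top of the control deck (55 mm above the table). Axes: x to the shaker's rear, y to its left seen from the front, z up. Black skirt 60 mm in diameter, 7 mm high; hub 26 mm in diameter, 32 mm high. At joint value q (rad) the pointer points at angle 2.094 - q counterclockwise from this x axis.
- pointer_end (a point): Middle of the outer end of the selector's one pointer bar, on its top edge. The bar is 10 mm wide, runs from the axis out to 52 mm and stands 8 to 34 mm above the deck. White marks around it on a grey plate show the nine steps; the step 0 mark, at the front left, is broad and long.
- shaker: White tube shaker, fixed, 320 deep (x) x 300 mm wide. Origin: centre of its underside; its front faces -x. Its low front half is the control deck, 55 mm high; the rear half (x above 5 mm) is 93 mm high with a tube block and tubes to 123 mm (from x = 30 mm).
- start_button (a joint): Start button: 0 up, grows as it is pressed, 0.006 m fully down, where the spring gives 4 N; springs back up.
- start_button_top (a point): Centre of the top face of the start button, a flat round black button 28 mm in diameter, at the front left corner of the control deck. Pressed straight down.
- timer (a joint): Small timer knob at the left of the deck behind the start button (black, 32 mm in diameter with a bar grip, 44 mm tall): angle in rad, light friction, no detent. To be left alone.
- timer_grip (a point): Point on the timer knob's axis, 37 mm above the deck.
- vial: Loose capped amber vial, 23 mm in diameter, 43 mm tall, standing on the control deck between selector and button. Origin at the centre of its underside.
- tube_rack: Loose yellow tube rack left of the shaker, 100 x 220 mm, 58 mm tall (capped tubes to 103 mm). Origin at the centre of its underside.
- well_rack: Loose red 96-well rack, 85 x 125 x 28 mm, right of the shaker. Origin at the centre of its underside.
- tip_box: Loose black tip box, 85 x 120 x 63 mm, right of the shaker. Origin at the centre of its underside.
- petri_dishes: Loose stack of clear petri dishes, 93 mm in diameter, 44 mm tall. Origin at the centre of its underside.
- slip_box: Loose small square box of cover slips, 31 x 31 x 16 mm, lying on the control deck between selector and timer. Origin at the centre of its underside.
- pipette: Loose white hand pipette lying on the bench, 260 mm long, 26 mm thick. Origin under its middle, x along it towards the tip.
- timer_mark (a point): Outer end of the white line on the timer knob's bar grip, 12 mm from its axis.

How it is judged:
On the way, in this order (a step that is already met when the one before it is completed fails the run):
1. the speed selector rests in step 6, the start button not pressed (value of joint speed_dial between 3.0016 and 3.2816 rad and value of joint start_button below 0.002 m), for 0.3 s.
2. the start button is pressed fully down, the selector still in step 6 (value of joint speed_dial between 3.0016 and 3.2816 rad and value of joint start_button above 0.0045 m), for 0.05 s.
At the end, for the whole second after the job is handed in: The speed selector rests in step 6 (within 0.14 rad of 3.142 rad) and the start button is up again (less than 1.5 mm down) (value of joint speed_dial between 3.0016 and 3.2816 rad and value of joint start_button below 0.0015 m and velocity of joint speed_dial between -0.1 and 0.1 rad/s); the robot touches nothing.
It fails at once if the selector was turned past step 6 (more than 0.6 of a step beyond) (value of joint speed_dial above 3.456 rad).
It fails at once if the start button was pressed before the selector stood in step 6 (value of joint start_button above 0.003 m and not (value of joint speed_dial between 3.0016 and 3.2816 rad)).
It fails at once if the selector was pushed or squeezed with more than 20 N (contact force between the fingers and speed_dial above 20 N).
It fails at once if the timer knob was turned (more than 0.2 rad) (distance of timer_mark from where it was at the start of the episode above 0.0024 m).
It fails at once if labware was lifted, carried or shifted by more than 15 mm, or the vial tipped (distance of any of vial, tube_rack, well_rack, tip_box, petri_dishes, slip_box, pipette from where it was at the start of the episode above 0.015 m or angle between vial's own z axis and vertical above 0.4 rad).
It also fails if it takes over 70 s, if anything falls off the work surface, if the arm or the gripper's body presses on something with over 40 N, if the wrist force passes 120 N, or if a joint passes its speed limit or range.

## Working session

There is one attempt and no reset: what is moved stays moved. The work goes in short steps, Python scripts to look and compute and a tool call to move; the robot and the scene stay as the last step left them, time stands still between calls to the robot, and variables do not carry over. Pictures are saved under pics/ and viewed, at most 10 in all, crops included, and the job is handed in when it is done.

Besides the shell and the picture viewer there is one more tool, called after "Call:" by a JSON object that holds its "api" and its "payload". send_rows: Moves the arm, as the interface text tells. Its arguments: {"type":"object","properties":{"motion":{"type":"array"},"hand":{"type":"number"},"grip_force":{"type":"number"}},"required":["motion"]}

```bash
mkdir -p pics
cat > h.py <<'E'
from plant import *
import numpy as np, cv2
def world(name,u,v,depth,M=None):
    M=M or camera_model(name);K=M["camera_matrix"];T=np.array(M["cam_to_world"]);K=np.array(K)
    d=depth[int(v),int(u)]
    p=np.array([(u-K[0,2])/K[0,0]*d,(v-K[1,2])/K[1,1]*d,d,1])
    return (T@p)[:3]
E
python3 - <<'E'
from h import *
s=get_state();print({k:np.round(v,3) for k,v in s.items()})
for n in("top","side"):
    p,d=capture(n);cv2.imwrite(f"pics/{n}0.png",p);np.save(f"{n}0.npy",d)
    M=camera_model(n);print(np.round(M["camera_matrix"],1),np.round(M["cam_to_world"],3))
E
```

```text
{'t': np.float64(0.0), 'joint_positions': array([ 1.435,  0.502, -0.427,  1.551,  0.221,  1.138, -0.21 ]), 'joint_vel': array([-0.002, -0.001, -0.001, -0.   ,  0.002,  0.001,  0.   ]), 'effort': array([ 0.0000e+00, -5.6952e+01, -5.8160e+00, -2.8094e+01,  1.1000e-02,
        1.2000e-02, -0.0000e+00]), 'position': array([ 0.252, -0.598,  0.23 ]), 'tcp_rot': array([-3.077e+00, -6.220e-01,  1.000e-03]), 'force': array([ 0.52 , -0.987,  0.713]), 'ft_torque': array([ 0.037, -0.047,  0.016]), 'finger_force': np.float64(0.0), 'grip_width': np.float64(1.001)}
[[394.8   0.  324. ]
 [  0.  394.8 202.2]
 [  0.    0.    1. ]] [[ 0.018 -0.99   0.137  0.418]
 [-0.999 -0.022 -0.024  0.046]
 [ 0.027 -0.137 -0.99   0.991]
 [ 0.     0.     0.     1.   ]]
[[449.7   0.  318.8]
 [  0.  449.7 201.6]
 [  0.    0.    1. ]] [[-0.941 -0.217  0.26   0.325]
 [-0.339  0.589 -0.734  0.715]
 [ 0.006 -0.779 -0.627  0.65 ]
 [ 0.     0.     0.     1.   ]]
```

View pics/top0.png

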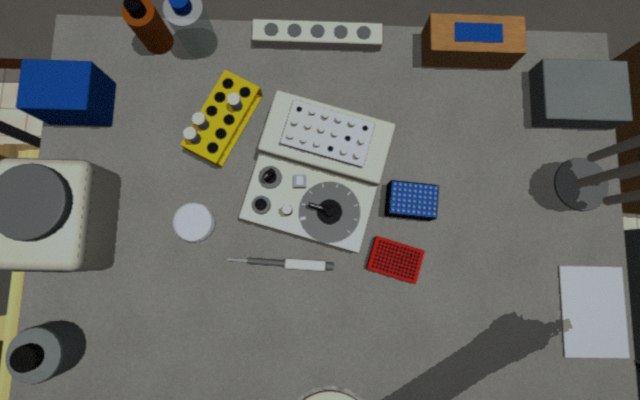

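View pics/side0.png

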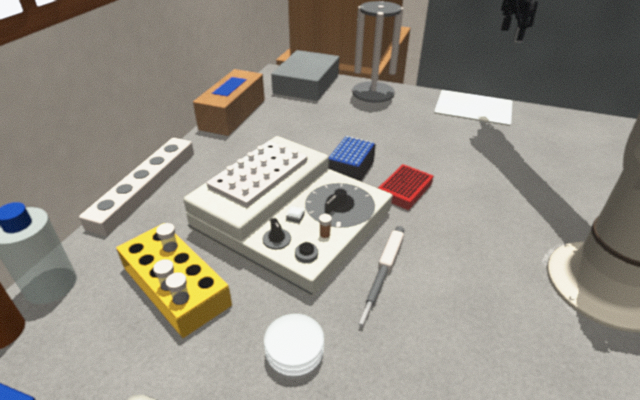

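The top view shows the shaker with the dial at about (330,211), the pointer end near (308,205), the button at (261,205), the timer at (269,175), the vial at (286,210) and the slip box at (299,181). I'll zoom in and compute positions.

Run:
```python
from h import *
p=cv2.imread("pics/top0.png");c=cv2.resize(p[150:255,235:385],None,fx=5.3,fy=5.3,interpolation=cv2.INTER_CUBIC)
cv2.imwrite("pics/c1.png",c)
d=np.load("top0.npy")
for n,u,v in[("hub",330,211),("plate",345,190),("button",261,205),("timer",269,175),("vial",286,210),("slip",299,181),("FL",242,219),("FR",359,249),("RR",393,125),("RL",276,94),("deck",300,225),("pointer",310,206)]:
    print(n,np.round(world("top",u,v,d),4))
```

```text
hub [0.5235 0.0098 0.0831]
plate [ 0.5785 -0.0267  0.0543]
button [0.5349 0.1705 0.0766]
timer [0.6026 0.1524 0.0953]
vial [0.5221 0.1106 0.0963]
slip [0.5951 0.084  0.0693]
FL [0.5035 0.2174 0.0521]
FR [ 0.438  -0.0618  0.0505]
RR [ 0.7308 -0.1361  0.0932]
RL [0.7992 0.1432 0.0945]
deck [0.4918 0.0794 0.0552]
pointer [0.5335 0.0563 0.0885]
```

View pics/c1.png

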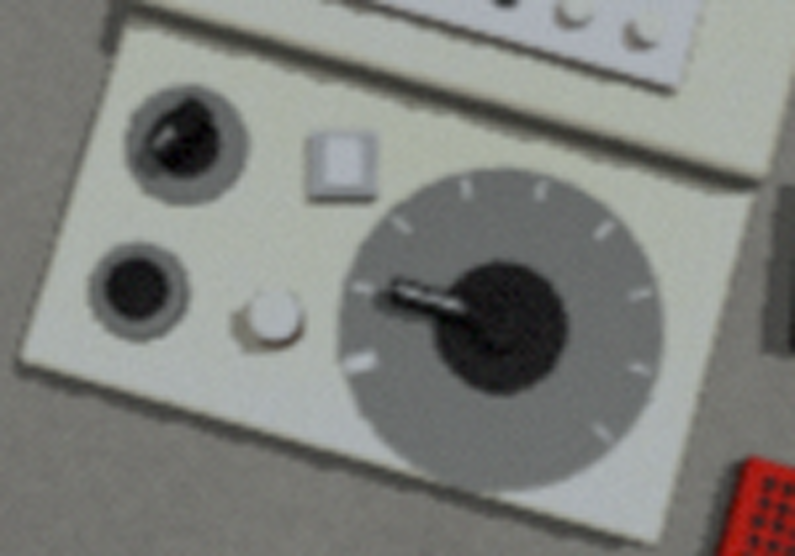

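The pointer stands at step 1, and the marks 0 to 8 are clear in the crop. Next I'll fit the marks on the deck plane and work out the approach.

```bash
cat >> h.py <<'E'
from scipy.spatial.transform import Rotation as Ro
from scipy.optimize import least_squares
def plane(name,u,v,z):
    M=camera_model(name);K=np.array(M["camera_matrix"]);T=np.array(M["cam_to_world"])
    r=T[:3,:3]@np.array([(u-K[0,2])/K[0,0],(v-K[1,2])/K[1,1],1]);return T[:3,3]+r*(z-T[2,3])/r[2]
def tool():
    s=get_state();R=Ro.from_rotvec(s["tcp_rot"]).as_matrix();return np.array(s["position"]),R,s
def to(target,xang=None):
    "shift in tool axes (cm) and yaw (deg) to reach a world point / tool-x heading"
    p,R,s=tool();a=np.degrees(np.arctan2(R[1,0],R[0,0]))
    print("tcp",p.round(4),"xhead",a.round(2),"tilt",R[:,2].round(3),"j7",round(s["joint_positions"][6],3),"F",np.round(s["force"],2))
    print("dp cm",(R.T@(np.array(target)-p)*100).round(2), "yaw",None if xang is None else round((a-xang+180)%360-180,2))
E
python3 - <<'E'
from h import *
f=lambda u,v,z:plane("top",235+(u+.5)/5.3-.5,150+(v+.5)/5.3-.5,z)
mk=[(360,362),(365,289),(400,222),(467,190),(540,190),(604,230),(640,293),(640,368),(602,432)]
P=np.array([f(*m,.056)[:2] for m in mk])
n=np.arange(9)
g=lambda x:(np.c_[x[0]+x[2]*np.cos(2.0944-n*np.pi/6+x[3]),x[1]+x[2]*np.sin(2.0944-n*np.pi/6+x[3])]-P).ravel()
r=least_squares(g,[.52,.01,.06,-.25]);print(r.x,np.degrees(r.x[3]),np.abs(r.fun).max())
print("plate c",f(502,328,.056),"hub",f(500,330,.062))
print("button",f(136,288,.07),"ring",f(139,291,.056),"vial top",f(274,318,.098),"slip",f(343,163,.071),"ptr end",f(392,289,.089))
E
```

```text
[ 0.52565589  0.01074643  0.06499213 -0.2622297 ] -15.024655056925909 0.0011201776684652276
plate c [0.52543915 0.01035579 0.056     ] hub [0.52382951 0.01146513 0.062     ]
button [0.53820162 0.17322055 0.07      ] ring [0.53870241 0.1737558  0.056     ] vial top [0.52284557 0.10988582 0.098     ] slip [0.5963922  0.08322761 0.071     ] ptr end [0.53768583 0.05974414 0.089     ]
```

```bash
python3 -c "
from h import *
to([.5083,.0545,.2],165)"
```

```text
tcp [ 0.2521 -0.5984  0.2304] xhead 22.85 tilt [-0.001  0.002 -1.   ] j7 -0.21 F [0.82 0.1  0.38]
dp cm [ 48.96 -50.22   3.13] yaw -142.15
```

Call:
{"api": "send_rows", "payload": {"motion": [{"dp":[3,-3.1,0],"yaw":0},{"dp":[3,-3.1,0],"yaw":0},{"dp":[3,-3.1,0],"yaw":0},{"dp":[3,-3.1,0],"yaw":0},{"dp":[3,-3.1,0],"yaw":0},{"dp":[3,-3.1,0],"yaw":0},{"dp":[3,-3.1,0],"yaw":0},{"dp":[3,-3.1,0],"yaw":0},{"dp":[3,-3.1,0],"yaw":0},{"dp":[3,-3.1,0],"yaw":0},{"dp":[3,-3.1,0],"yaw":0},{"dp":[3,-3.1,0],"yaw":0}], "hand": 1, "grip_force": 20}}

```text
t: 1.3
position: [0.4398, -0.1148, 0.2313]
tcp_rot: [3.079, 0.622, -0.0]
force: [0.5, 0.1, 0.0]
grip_width: 0.003
finger_force: 0.0
```

Call:
{"api": "send_rows", "payload": {"motion": [{"dp":[0,0,0],"yaw":-8.5},{"dp":[0,0,0],"yaw":-8.5},{"dp":[0,0,0],"yaw":-8.5},{"dp":[0,0,0],"yaw":-8.5},{"dp":[0,0,0],"yaw":-8.5},{"dp":[0,0,0],"yaw":-8.5},{"dp":[0,0,0],"yaw":-8.5},{"dp":[0,0,0],"yaw":-8.5},{"dp":[0,0,0],"yaw":-8.5},{"dp":[0,0,0],"yaw":-8.5},{"dp":[0,0,0],"yaw":-8.5},{"dp":[0,0,0],"yaw":-8.5}]}}

```text
t: 2.5
position: [0.4394, -0.1163, 0.2311]
tcp_rot: [-1.446, -2.789, 0.0]
force: [-0.6, -0.7, -0.5]
grip_width: 0.001
finger_force: 0.0
```

```bash
python3 -c "
from h import *
to([.5083,.0545,.2],165);print(get_state()['joint_positions'])"
```

```text
tcp [ 0.4394 -0.1163  0.2311] xhead 125.2 tilt [-0.  0. -1.] j7 0.594 F [-0.55 -0.66 -0.49]
dp cm [ 9.99 15.48  3.11] yaw -39.8
[ 1.11160693  0.23648559 -1.01974641  2.00664549  0.23606812  1.02249874
  0.59403999]
```

Call:
{"api": "send_rows", "payload": {"motion": [{"dp":[2,3.1,0],"yaw":0},{"dp":[2,3.1,0],"yaw":0},{"dp":[2,3.1,0],"yaw":0},{"dp":[2,3.1,0],"yaw":0},{"dp":[2,3.1,0],"yaw":0},{"dp":[0,0,0],"yaw":-8},{"dp":[0,0,0],"yaw":-8},{"dp":[0,0,0],"yaw":-8},{"dp":[0,0,0],"yaw":-8},{"dp":[0,0,0],"yaw":-7.8},{"dp":[0,0,0],"yaw":0}]}}

```text
t: 3.6
position: [0.5094, 0.0541, 0.2308]
tcp_rot: [-0.418, -3.113, -0.001]
force: [0.8, 0.0, -0.1]
grip_width: 0.002
finger_force: 0.0
```

```bash
python3 -c "
from h import *
to([.5083,.0545,.072],165)
p,d=capture('side');cv2.imwrite('pics/s1.png',cv2.resize(p[100:300,170:440],None,fx=2.9,fy=2.9))"
```

```text
tcp [0.5094 0.0541 0.2308] xhead 164.71 tilt [-0.001  0.001 -1.   ] j7 0.727 F [ 0.79  0.   -0.12]
dp cm [ 0.1   0.   15.88] yaw -0.29
```

View pics/s1.png

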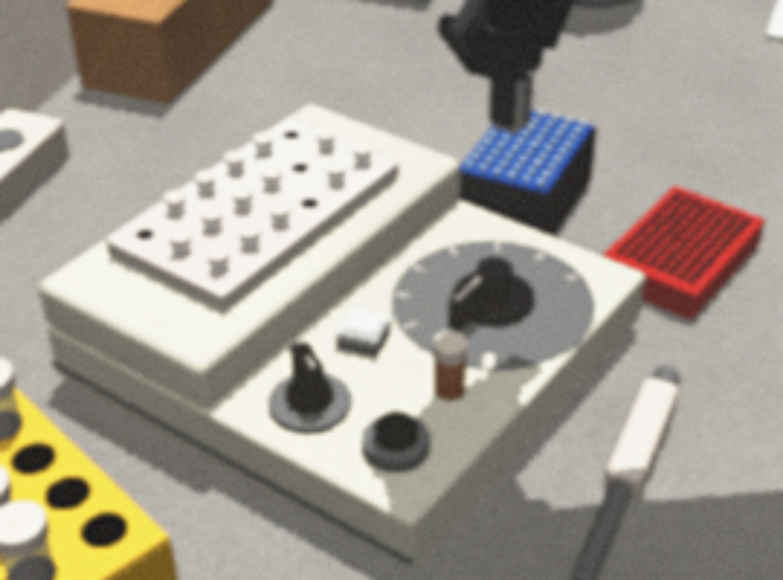

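The side crop shows the shut fingers clear above the selector. The vial at (450,365) stands outside the descent path, so I'll go down.

Call:
{"api": "send_rows", "payload": {"motion": [{"dp":[0.1,0,4],"yaw":0},{"dp":[0,0,4],"yaw":0},{"dp":[0,0,3],"yaw":0},{"dp":[0,0,2],"yaw":0},{"dp":[0,0,1],"yaw":0},{"dp":[0,0,1],"yaw":0},{"dp":[0,0,0.7],"yaw":0},{"dp":[0,0,0],"yaw":0}]}}

```text
t: 4.45
position: [0.5088, 0.0545, 0.0741]
tcp_rot: [-0.421, -3.113, 0.0]
force: [0.4, 0.5, -0.5]
grip_width: 0.002
finger_force: 0.0
```

```bash
python3 -c "
from h import *
to([.5083,.0545,.072],165)
p,d=capture('side');cv2.imwrite('pics/s2.png',cv2.resize(p[140:280,220:400],None,fx=4.2,fy=4.2))"
```

```text
tcp [0.5088 0.0545 0.0741] xhead 164.61 tilt [-0. -0. -1.] j7 0.533 F [ 0.36  0.5  -0.53]
dp cm [ 0.05 -0.01  0.21] yaw -0.39
```

View pics/s2.png

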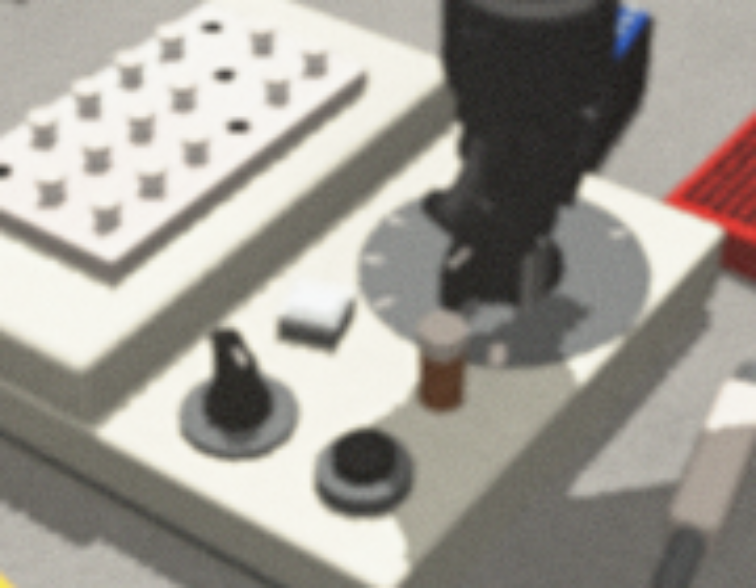

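The fingertip stands beside the pointer on its counterclockwise side, and the vial is untouched. I'll close the gap, then push through the first step.

Call:
{"api": "send_rows", "payload": {"motion": [{"dp":[-0.2,0,0],"yaw":0},{"dp":[-0.2,0,0],"yaw":0},{"dp":[-0.2,0,0],"yaw":0},{"dp":[-0.2,0,0],"yaw":0},{"dp":[-0.1,0,0],"yaw":0},{"dp":[-0.1,0,0],"yaw":0}]}}

```text
t: 5.1
position: [0.5186, 0.0518, 0.0743]
tcp_rot: [0.42, 3.113, 0.0]
force: [-0.9, 0.3, -0.2]
grip_width: -0.0
finger_force: 0.0
```

Call:
{"api": "send_rows", "payload": {"motion": [{"dp":[-0.2,0.09,0],"yaw":3},{"dp":[-0.2,0.09,0],"yaw":3},{"dp":[-0.2,0.09,0],"yaw":3}]}}

```text
t: 5.4
position: [0.5238, 0.0529, 0.074]
tcp_rot: [-0.665, -3.068, 0.001]
force: [-2.7, 1.7, 1.3]
grip_width: -0.002
finger_force: 1.5
```

Call:
{"api": "send_rows", "payload": {"motion": [{"dp":[-0.2,0.09,0],"yaw":3}]}}

```text
t: 5.5
position: [0.526, 0.053, 0.0741]
tcp_rot: [-0.744, -3.05, 0.001]
force: [-2.2, 1.1, 1.6]
grip_width: -0.001
finger_force: 1.2
```

Call:
{"api": "send_rows", "payload": {"motion": [{"dp":[-0.2,0.09,0],"yaw":3}]}}

```text
t: 5.6
position: [0.5285, 0.053, 0.0741]
tcp_rot: [-0.824, -3.03, 0.0]
force: [-1.9, 0.7, 0.7]
grip_width: -0.001
finger_force: 0.9
```

Call:
{"api": "send_rows", "payload": {"motion": [{"dp":[-0.2,0.09,0],"yaw":3}]}}

```text
t: 5.7
position: [0.531, 0.0527, 0.0742]
tcp_rot: [-0.903, -3.008, -0.0]
force: [-0.5, 0.9, 0.9]
grip_width: -0.005
finger_force: 0.5
```

Call:
{"api": "send_rows", "payload": {"motion": [{"dp":[-0.2,0.09,0],"yaw":3}]}}

```text
t: 5.8
position: [0.5335, 0.0523, 0.0742]
tcp_rot: [-0.982, -2.983, -0.0]
force: [-0.6, -0.3, -0.3]
grip_width: 0.003
finger_force: 0.1
```

```bash
cat >> h.py <<'E'
def rel():
    p,R,s=tool();a=np.degrees(np.arctan2(R[1,0],R[0,0]))
    v=R.T@(p-np.array([.5255,.0106,.055]));print("tool-frame rel cm",(v*100).round(2),"turned",round((165-a)%360,2),"F tool",(R.T@np.array(s["force"])).round(2),"j7",round(s["joint_positions"][6],2),"t",s["t"])
E
python3 -c "
from h import *
rel()
p,d=capture('top');cv2.imwrite('pics/t2.png',cv2.resize(p[170:250,280:380],None,fx=6,fy=6))"
```

```text
tool-frame rel cm [ 1.84  3.83 -1.92] turned 21.44 F tool [ 0.29 -0.54  0.28] j7 0.24 t 5.8
```

View pics/t2.png

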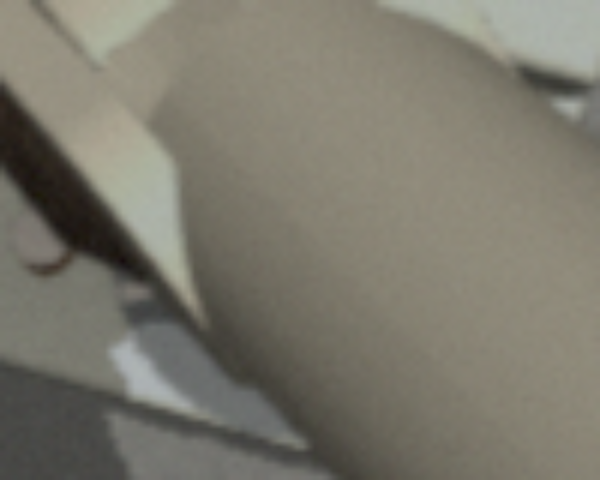

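The arm hides the dial from the top, but the force profile shows the first click (step 2). I'll continue the arc.

Call:
{"api": "send_rows", "payload": {"motion": [{"dp":[-0.2,0.09,0],"yaw":3},{"dp":[-0.2,0.09,0],"yaw":3},{"dp":[-0.2,0.09,0],"yaw":3},{"dp":[-0.2,0.09,0],"yaw":3},{"dp":[-0.2,0.09,0],"yaw":3},{"dp":[-0.2,0.09,0],"yaw":3},{"dp":[-0.2,0.09,0],"yaw":3},{"dp":[-0.2,0.09,0],"yaw":3},{"dp":[-0.2,0.09,0],"yaw":3},{"dp":[-0.2,0.09,0],"yaw":3},{"dp":[-0.2,0.09,0],"yaw":3}]}}

```text
t: 6.95
position: [0.5548, 0.0411, 0.0743]
tcp_rot: [-1.788, -2.583, -0.0]
force: [-1.2, 0.1, -0.2]
grip_width: 0.001
finger_force: 0.0
```

```bash
python3 -c "
from h import *
rel()"
```

```text
tool-frame rel cm [ 1.82  3.82 -1.93] turned 54.4 F tool [ 0.55 -1.1   0.19] j7 -0.22 t 6.95
```

Call:
{"api": "send_rows", "payload": {"motion": [{"dp":[-0.2,0.09,0],"yaw":3},{"dp":[-0.2,0.09,0],"yaw":3},{"dp":[-0.2,0.09,0],"yaw":3},{"dp":[-0.2,0.09,0],"yaw":3},{"dp":[-0.2,0.09,0],"yaw":3},{"dp":[-0.2,0.09,0],"yaw":3},{"dp":[-0.2,0.09,0],"yaw":3},{"dp":[-0.2,0.09,0],"yaw":3},{"dp":[-0.2,0.09,0],"yaw":3},{"dp":[-0.2,0.09,0],"yaw":3}]}}

```text
t: 7.95
position: [0.5661, 0.0226, 0.0742]
tcp_rot: [-2.396, -2.032, 0.0]
force: [0.0, 0.4, 0.4]
grip_width: 0.001
finger_force: 0.0
```

Call:
{"api": "send_rows", "payload": {"motion": [{"dp":[-0.2,0.09,0],"yaw":3},{"dp":[-0.2,0.09,0],"yaw":3},{"dp":[-0.2,0.09,0],"yaw":3},{"dp":[-0.2,0.09,0],"yaw":3},{"dp":[-0.2,0.09,0],"yaw":3},{"dp":[-0.2,0.09,0],"yaw":3},{"dp":[-0.2,0.09,0],"yaw":3},{"dp":[-0.2,0.09,0],"yaw":3},{"dp":[-0.2,0.09,0],"yaw":3},{"dp":[-0.2,0.09,0],"yaw":3}]}}

```text
t: 8.95
position: [0.5665, 0.0009, 0.0742]
tcp_rot: [-2.84, -1.343, 0.0]
force: [0.3, 0.7, -0.1]
grip_width: 0.001
finger_force: 0.0
```

```bash
python3 -c "
from h import *
rel()
p,d=capture('side');cv2.imwrite('pics/s3.png',cv2.resize(p[140:280,220:400],None,fx=4.2,fy=4.2))"
```

```text
tool-frame rel cm [ 1.86  3.79 -1.92] turned 114.39 F tool [ 0.67 -0.22  0.15] j7 -1.03 t 8.95
```

View pics/s3.png

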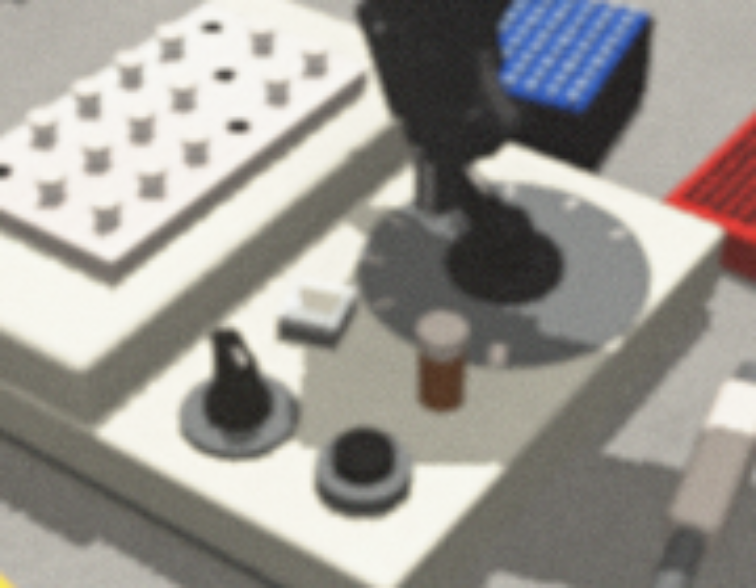

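The pointer stands toward step 5, with marks 6, 7 and 8 visible beyond it at (512,190), (573,203) and (618,233). The last click gets small steps.

Call:
{"api": "send_rows", "payload": {"motion": [{"dp":[-0.2,0.09,0],"yaw":3},{"dp":[-0.2,0.09,0],"yaw":3},{"dp":[-0.2,0.09,0],"yaw":3},{"dp":[-0.2,0.09,0],"yaw":3},{"dp":[-0.2,0.09,0],"yaw":3},{"dp":[-0.2,0.09,0],"yaw":3}]}}

```text
t: 9.6
position: [0.5621, -0.0102, 0.0743]
tcp_rot: [-3.014, -0.884, -0.002]
force: [1.1, 1.8, -0.6]
grip_width: 0.001
finger_force: 0.8
```

Call:
{"api": "send_rows", "payload": {"motion": [{"dp":[-0.1,0.05,0],"yaw":1.5},{"dp":[-0.1,0.04,0],"yaw":1.5}]}}

```text
t: 9.8
position: [0.5604, -0.0127, 0.0743]
tcp_rot: [-3.037, -0.804, 0.0]
force: [0.2, 0.2, -0.6]
grip_width: -0.001
finger_force: 0.3
```

Call:
{"api": "send_rows", "payload": {"motion": [{"dp":[-0.1,0.05,0],"yaw":1.5},{"dp":[-0.1,0.04,0],"yaw":1.5}]}}

```text
t: 10.0
position: [0.5589, -0.0152, 0.0742]
tcp_rot: [3.057, 0.722, -0.001]
force: [-0.5, 0.5, -0.2]
grip_width: 0.002
finger_force: 0.0
```

Call:
{"api": "send_rows", "payload": {"motion": [{"dp":[-0.1,0.05,0],"yaw":1.5},{"dp":[-0.1,0.04,0],"yaw":1.5}]}}

```text
t: 10.2
position: [0.5576, -0.0169, 0.0743]
tcp_rot: [3.075, 0.64, -0.0]
force: [0.1, -0.6, -0.1]
grip_width: -0.002
finger_force: 0.0
```

```bash
python3 -c "
from h import *
rel()"
```

```text
tool-frame rel cm [ 1.85  3.8  -1.93] turned 141.48 F tool [-0.11  0.63  0.11] j7 -1.4 t 10.2
```

The force fell to zero, so the pointer snapped. I'll back off, rise and check.

Call:
{"api": "send_rows", "payload": {"motion": [{"dp":[0.3,0,0],"yaw":0},{"dp":[0.3,0,0],"yaw":0},{"dp":[0,0,-1],"yaw":0},{"dp":[0,0,-2],"yaw":0},{"dp":[0,0,-3],"yaw":0},{"dp":[0,0,-4],"yaw":0},{"dp":[0,0,-4],"yaw":0},{"dp":[0,0,0],"yaw":0}]}}

```text
t: 11.0
position: [0.5674, -0.0135, 0.2212]
tcp_rot: [3.072, 0.644, 0.018]
force: [-0.3, 0.3, -0.2]
grip_width: 0.003
finger_force: 0.0
```

```bash
python3 -c "
from h import *
to([.5383,.1733,.12],23.5)
p,d=capture('side');cv2.imwrite('pics/s4.png',cv2.resize(p[140:280,220:400],None,fx=4.2,fy=4.2))
f=lambda u,v:(u-235,v-150)
for n,u,v in [('btn',261,204)]:
  D=np.load('top0.npy');print([world('top',u+i,v+j,D)[2].round(3) for i in (-2,0,2) for j in (-2,0,2)])"
```

```text
tcp [ 0.5674 -0.0135  0.2212] xhead 23.69 tilt [ 0.012 -0.001 -1.   ] j7 -1.324 F [-0.33  0.32 -0.17]
dp cm [  4.73 -18.33  10.08] yaw 0.19
[np.float64(0.075), np.float64(0.076), np.float64(0.078), np.float64(0.075), np.float64(0.073), np.float64(0.078), np.float64(0.074), np.float64(0.075), np.float64(0.077)]
```

View pics/s4.png

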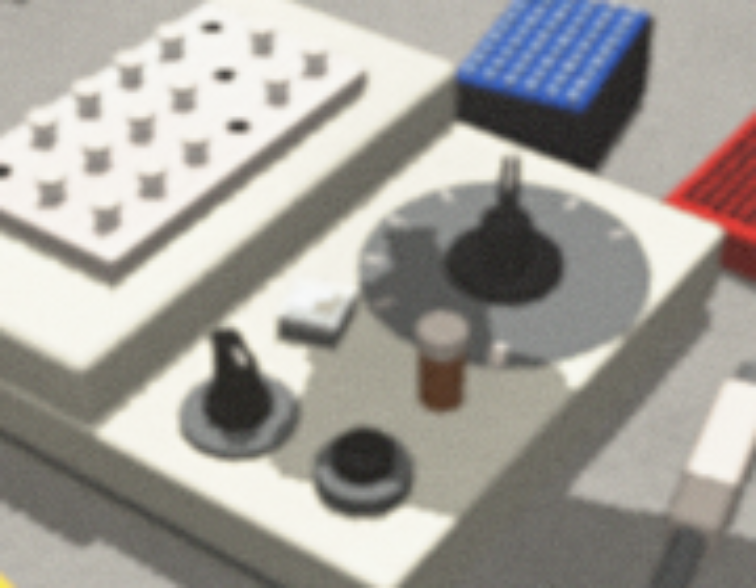

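Step 6 is confirmed: the pointer covers the mark between 5 at (447,195) and 7 at (573,203). The vial, slip box and timer haven't moved. On to the button, whose top is at z≈0.075.

Call:
{"api": "send_rows", "payload": {"motion": [{"dp":[0.95,-3.66,0],"yaw":0},{"dp":[0.95,-3.66,0],"yaw":0},{"dp":[0.95,-3.66,0],"yaw":0},{"dp":[0.95,-3.66,0],"yaw":0},{"dp":[0.95,-3.66,0],"yaw":0},{"dp":[0,0,3],"yaw":0},{"dp":[0,0,3],"yaw":0},{"dp":[0,0,2],"yaw":0},{"dp":[0,0,2],"yaw":0},{"dp":[0,0,1],"yaw":0},{"dp":[0,0,0],"yaw":0}]}}

```text
t: 12.15
position: [0.5316, 0.172, 0.1024]
tcp_rot: [3.075, 0.644, -0.007]
force: [-0.3, 0.9, 0.6]
grip_width: 0.0
finger_force: 0.0
```

```bash
python3 -c "
from h import *
to([.5379,.1730,.077],23.5)"
```

```text
tcp [0.5316 0.172  0.1024] xhead 23.67 tilt [-0.004 -0.001 -1.   ] j7 -1.763 F [-0.27  0.88  0.56]
dp cm [0.63 0.16 2.54] yaw 0.17
```

Call:
{"api": "send_rows", "payload": {"motion": [{"dp":[0.6,0.15,0],"yaw":0},{"dp":[0,0,1],"yaw":0},{"dp":[0,0,1],"yaw":0},{"dp":[0,0,0.3],"yaw":0},{"dp":[0,0,0],"yaw":0}]}}

```text
t: 12.65
position: [0.5387, 0.1733, 0.0805]
tcp_rot: [3.075, 0.644, -0.002]
force: [0.2, 0.5, -0.4]
grip_width: 0.001
finger_force: 0.0
```

Call:
{"api": "send_rows", "payload": {"motion": [{"dp":[0,0,0.2],"yaw":0},{"dp":[0,0,0.2],"yaw":0}]}}

```text
t: 12.85
position: [0.5397, 0.1737, 0.0775]
tcp_rot: [-3.075, -0.644, -0.001]
force: [-0.3, -0.7, -0.1]
grip_width: -0.004
finger_force: 0.0
```

Call:
{"api": "send_rows", "payload": {"motion": [{"dp":[0,0,0.2],"yaw":0},{"dp":[0,0,0.1],"yaw":0}]}}

```text
t: 13.05
position: [0.5396, 0.1737, 0.0745]
tcp_rot: [-3.075, -0.644, -0.001]
force: [0.7, 0.6, 2.4]
grip_width: 0.001
finger_force: 1.1
```

Contact is near 0.075. I'll press on in small steps and watch the force.

Call:
{"api": "send_rows", "payload": {"motion": [{"dp":[0,0,0.2],"yaw":0},{"dp":[0,0,0],"yaw":0}]}}

```text
t: 13.25
position: [0.5397, 0.1737, 0.0724]
tcp_rot: [-3.075, -0.644, -0.001]
force: [-0.2, -0.2, 3.2]
grip_width: -0.002
finger_force: 1.6
```

Call:
{"api": "send_rows", "payload": {"motion": [{"dp":[0,0,0.2],"yaw":0},{"dp":[0,0,0],"yaw":0}]}}

```text
t: 13.45
position: [0.5397, 0.1737, 0.0711]
tcp_rot: [3.075, 0.644, 0.001]
force: [-2.7, -0.4, 7.9]
grip_width: 0.002
finger_force: 4.1
```

Call:
{"api": "send_rows", "payload": {"motion": [{"dp":[0,0,0.1],"yaw":0},{"dp":[0,0,0],"yaw":0}]}}

```text
t: 13.65
position: [0.5397, 0.1737, 0.0709]
tcp_rot: [3.074, 0.644, 0.001]
force: [-4.4, -1.8, 15.6]
grip_width: -0.001
finger_force: 7.8
```

The force rises stiffly past 4 N, so the button is bottomed. Releasing.

Call:
{"api": "send_rows", "payload": {"motion": [{"dp":[0,0,-0.5],"yaw":0},{"dp":[0,0,-1],"yaw":0},{"dp":[0,0,-2],"yaw":0},{"dp":[0,0,-3],"yaw":0},{"dp":[0,0,-4],"yaw":0},{"dp":[0,0,0],"yaw":0},{"dp":[0,0,0],"yaw":0}]}}

```text
t: 14.35
position: [0.54, 0.1736, 0.1754]
tcp_rot: [3.075, 0.643, 0.003]
force: [-0.2, -0.6, 0.7]
grip_width: -0.001
finger_force: 0.0
```

```bash
python3 -c "
from h import *
p,d=capture('side');cv2.imwrite('pics/s5.png',cv2.resize(p[140:280,220:400],None,fx=4.2,fy=4.2));print(get_state()['position'],get_state()['force'])"
```

```text
[0.539122   0.17316372 0.17416348] [-0.01531109 -0.20349872 -0.5586237 ]
```

View pics/s5.png

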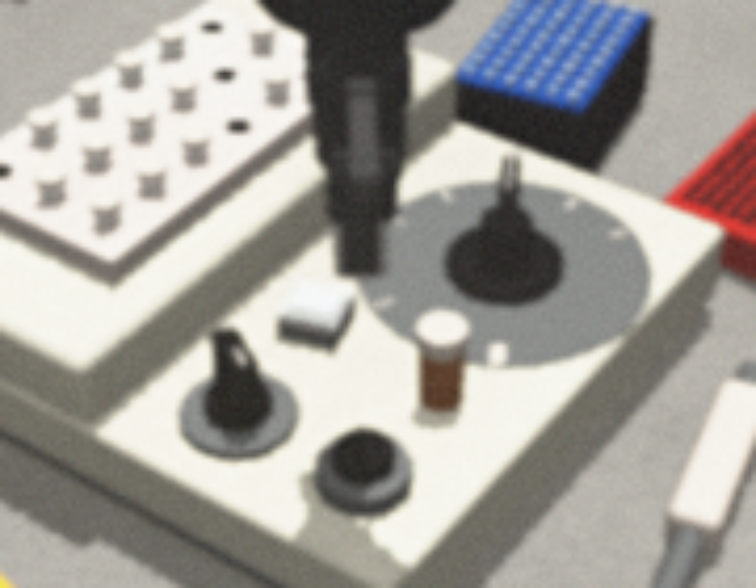

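The pointer is still on step 6, the button at (362,455) is up again, the other items are in place and the arm is clear.

```bash
python3 -c "
from plant import *
print(hand_in())"
```

```text
the job is handed in; nothing more can be done
None
```

The job is handed in: I pushed the selector from step 1 to step 6, then pressed the start button to its stop and let it come up; the last picture shows the selector still in step 6, nothing else moved and the arm clear.

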